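Tip a barrow-load of split bamboo into the crate and lock the barrow again

TASK

Load every split bamboo blank from the mat into the tray of the little tip barrow, pull its lock pin out (the holder block is there to stand it in meanwhile) and lift the handle right up so that the whole load tips forward over the wheel into the crate. Then lower the barrow fully back down and push the lock pin all the way back through the barrow's steel eye into the block beneath, leaving all blanks in the crate and the lantern, screwdriver and rule where they are.

Things in the scene. Friction and masses are not known exactly. Their poses are not given: they have to be found in the camera images.
- blank1: Half of a split bamboo culm, 90 mm long (its x axis), 36 mm wide (y), 18 mm high, about 60 g, lying round side up on the reed mat at the start. Grip it across its 36 mm width, low down (the lowest 10 mm are straight-sided). Origin: centre of its underside, z up. There are two to four of these; an absent one reads None.
- blank2: Half of a split bamboo culm, 90 mm long (its x axis), 36 mm wide (y), 18 mm high, about 60 g, lying round side up on the reed mat at the start. Grip it across its 36 mm width, low down (the lowest 10 mm are straight-sided). Origin: centre of its underside, z up. There are two to four of these; an absent one reads None.
- blank3: Half of a split bamboo culm, 90 mm long (its x axis), 36 mm wide (y), 18 mm high, about 60 g, lying round side up on the reed mat at the start. Grip it across its 36 mm width, low down (the lowest 10 mm are straight-sided). Origin: centre of its underside, z up. There are two to four of these; an absent one reads None.
- blank4: Half of a split bamboo culm, 90 mm long (its x axis), 36 mm wide (y), 18 mm high, about 60 g, lying round side up on the reed mat at the start. Grip it across its 36 mm width, low down (the lowest 10 mm are straight-sided). Origin: centre of its underside, z up. There are two to four of these; an absent one reads None.
- station: Fixed wooden deck (180 mm wide, 45 high, x -160 to +25) with a crate in front. Origin on the bench 80 mm straight below the wheel axle; x: level direction in which the barrow tips (about the robot's right), y away from the robot, z up. Beside it at y -138 mm the 60 x 50 mm lock block, 30 high, with a 20 mm through hole straight below the barrow's eye when the barrow is down.
- cart (a joint): Tilt of the barrow about its wheel axle, rad: 0 = down on its legs (level), 1.2 = tipped right forward against its stop. The handle swings up and over in an arc about the axle. The pivot is stiff: let go low down it sinks back slowly, high up it stays; lifting takes under 10 N. The pin locks it down, with up to about 0.15 rad of play.
- tray (a point): Centre of the tray's inner floor (floor 126 mm above the bench when down). Axes turn with the barrow; when down, those of station. Inside it is 160 mm long (x -76 to +82) and 204 mm wide (y); walls at the sides and back (-x) 45 mm high, 6 thick; the front (+x) is open. Three blanks fit side by side, lengthwise in x, 62 mm apart; a fourth goes on top.
- handle (a point): Middle of the barrow's round crossbar handle: 22 mm thick, 150 mm long along y, free for 110 mm between two arms. It is 215 mm behind (-x) the axle and 50 mm above it when down (130 mm above the bench) and can be pinched from above; the bar turns in the fingers as the barrow tips.
- eye (a point): Centre of the upper mouth of the 20 mm hole in the steel eye plate (44 x 50 x 10 mm) on the barrow's robot-facing side, 56 mm above the bench and straight below the axle line when down, 35 mm out from the tray's side. Axes turn with the barrow.
- crate (a point): Centre of the crate's inner floor, 6 mm above the bench. Axes as station. Inside 206 mm (x) by 230 mm (y). Walls 6 mm thick, tops above the bench: 60 mm on the barrow's side (-x), 90 mm at the two sides, 120 mm at the far end (+x).
- pin: The lock pin, 159 mm long, 120 g, upright. Origin at its foot, z up its axis. Steel shank 16 mm thick, 50 mm long, chamfered at the foot; then a 32 mm collar 8 mm high (50 to 58 mm), a straight round bamboo grip 24 mm thick (58 to 133 mm) and a 38 mm knob. At the start it is fully home: collar resting on the eye plate, foot 50 mm below the eye's mouth.
- holder: Fixed wooden block, 66 x 66 mm, 55 mm high, with a 27 mm hole, 52 mm deep, in the middle of its top, in which the pin can stand on its collar. Origin: centre of its underside.
- mat: Thin fixed reed mat, 250 x 210 x 4 mm, on which the blanks lie. Origin: centre of its underside.
- lantern: Carved bamboo lantern cup, 72 mm across, 110 mm high; leave it alone. Origin: centre of its underside.
- screwdriver: Screwdriver lying on the bench; leave it alone. Its x runs from handle to tip.
- rule: Bamboo rule, 160 x 28 x 6 mm, lying on the bench; leave it alone. Origin: centre of its underside, x along it.
There are look-alikes about, which are no part of the job. What is shaped like the pin but green or pink is not meant.

How it is judged:
By the outcome, as a careful person would: the job done as asked, in the order asked, and still so for the second after the job is handed in, with the robot touching nothing.
Of blank1, blank2, blank3, blank4 only 2 to 4 are there at a start; the rules pass over those that are not, and their reading is None.
At some moment in a run one of blank1, blank2, blank3, blank4 may be knocked a few centimetres aside while the robot is not near it.
It also fails if it takes over 210 s, if anything falls off the work surface, if the arm or the gripper's body presses on something with over 40 N, if the wrist force passes 120 N, or if a joint passes its speed limit or range.

ROBOT

A 6-joint arm with a two-finger parallel gripper is mounted at the origin on the work surface. World frame = base frame: x ahead of the robot, y to its left, z up, the work surface at z = 0. Lengths are in mm, angles in rad, forces in N, time in s.
With the tool pointing down it reaches from about 400 to 925 mm from the base axis. Payload 12.5 kg.
Tool frame: the origin (TCP) lies between the finger pads; the fingertips stand 14 mm ahead of it and the grasp point (between the pads) lies 5 mm behind it; x points along the fingers, y is the direction in which the jaws open and shut, and the axes are right-handed (so a half turn about x gives the same grasp; the last joint's range is limited). The gripper opens to 95 mm and grips with 3 to 60 N. Pads are 20 mm wide; open, the fingers measure 119 mm over their backs; the gripper's body (75 mm by 180 mm) begins 59 mm behind the grasp point.
Start: joints at [-1.44, 0.491, 1.559, -0, 1.092, -0.106], TCP at [146.643, -607.57, 228.661] pointing down, gripper open.
Joint ranges: [-3.1, 3.1], [-0.84, 2.19], [0.05, 2.79], [-1.13, 4.28], [0.06, 2.93], [-2.69, 2.69]. Speed limits (rad/s): [2.22, 2.22, 2.79, 3.14, 3.14, 3.14].

INTERFACE

Orientations are given as [roll, pitch, yaw] about the fixed x, y, z axes, in that order (R = Rz(yaw) Ry(pitch) Rx(roll)).
In Python, from cell import env, cams gives the robot as it stands.
- The arm moves only by the tool carry_out, never from a script. Its arguments are lists of equal length, an entry for each row: "grip": the closure, from -1 (fully open) to 1 (shut); "linear": the shift along the tool's x, y, z scaled (see below), a list of three; "turn": the turn about the tool's x scaled (see below). In form: {"grip": [grip, ...], "linear": [[tx, ty, tz], ...], "turn": [turn, ...]}. A call has 1 to 5 rows; each row shifts and turns the commanded pose from where the row before left it, along the tool's axes as they then stand; what a row does not reach is not made up. The controller multiplies each number of a shift by 0.5 m and each number of a turn by 180 degrees. A row lasts 1/10 s, in which the tool goes at most 50 mm and 8.59 degrees, less where a joint would pass 70% of its speed; a pose out of reach is approached as far as the arm can. A call with a number of a shift or a turn outside -1 to 1 is refused whole. A call with a gripper value outside its range is refused whole. The fingers move at their own pace and stop on an object; the grip force is fixed at half the most. Time passes only in rows, so rows that do not move let the fingers close. It gives the time, the measured TCP pose, the force and the opening at its end, in the units of the state.
- env.state(): the state, without advancing time (a new reading comes with each control period).
- cams.read_camera(name): name is "side" or "top" or "wrist"; returns the picture (420x560x3 uint8, blue, green, red); there is no depth.
- cams.camera_info(name): a dict with "fx", "fy", "cx", "cy" (pixels), "view" (4x4, takes a point from world to camera coordinates). Camera axes: x right, y down, z forward; pixel columns grow to the right and rows downward; lengths in mm; the calibration is good to about 2 mm. A picture is of the moment at which its call begins: read the wrist's pose just before it. camera_info takes no time and is no camera call; for the wrist camera it gives the pose at the moment of the call.
- env.job_done(): hands the job in, once; it reports no verdict.
The state is a dict: "t": time; "joints": joint angles; "qvel": joint speeds; "tau": joint torques, N m; "eef_pos": TCP position; "tcp_rot": TCP orientation; "ft_force": force on the tool from outside, world axes, zero at the start; "moment": the same for the moment, N m; "opening": opening from 0.0 (shut) to 1.0 (fully open).
Only numpy, scipy, OpenCV 4.12 (cv2) and the standard library are available. Lean on these libraries where they do the work, as an engineer would, in place of code of your own. Each camera call takes 0.05 s, during which the arm holds its last target. There are 200 camera calls.

## Working session

There is one attempt and no reset: what is moved stays moved. The work goes in short steps, Python scripts to look and compute and a tool call to move; the robot and the scene stay as the last step left them, time stands still between calls to the robot, and variables do not carry over. Pictures are saved under pics/ and viewed, about 12 in all and at most 16, crops included, and the job is handed in when it is done.

Besides the shell and the picture viewer there is one more tool, called after ">>>" by a JSON object that holds its "op" and its "data". carry_out: Moves the arm, as the interface text tells. Shifts and turns lie within -1 to 1; 1 stands for 0.5 m of shift or 180 degrees of turn. Its arguments: {"type":"object","properties":{"grip":{"type":"array"},"linear":{"type":"array"},"turn":{"type":"array"}},"required":["grip","linear","turn"]}

```bash
ls; mkdir -p pics; python3 - <<'E'
from cell import env,cams
import cv2
print(env.state())
for n in("top","side"):
    cv2.imwrite(f"pics/{n}0.png",cams.read_camera(n)); print(n,cams.camera_info(n))
E
```

```text
pics
{'t': 0.0, 'joints': array([-1.43959206e+00,  4.91537572e-01,  1.55945235e+00, -2.26066781e-05,
        1.09168552e+00, -1.05602093e-01]), 'qvel': array([ 0.00103375,  0.00255002, -0.00026129,  0.00270271,  0.00046174,
        0.00076   ]), 'tau': array([-3.01744520e-03, -6.12648582e+01, -2.58181232e+01,  6.91743940e-02,
        4.81209497e-02, -1.00809514e-04]), 'eef_pos': array([ 146.61041556, -607.32706252,  228.07440015]), 'tcp_rot': array([-1.65788356,  1.56971335,  1.72052589]), 'ft_force': array([ 0.22205193,  0.92534103, -0.20595488]), 'moment': array([ 0.01227474, -0.02759738,  0.01443729]), 'opening': 1.0014275526872243}
top {'fx': 415.9962544736754, 'fy': 415.9962544736754, 'cx': 289.7363272906553, 'cy': 204.89582267872194, 'view': array([[ 1.34333871e-02, -9.99872507e-01, -8.63217914e-03,
         2.25341429e+01],
       [-9.87426161e-01, -1.19052882e-02, -1.57631980e-01,
         5.56366716e+02],
       [ 1.57509114e-01,  1.06411709e-02, -9.87460199e-01,
         1.13983194e+03],
       [ 0.00000000e+00,  0.00000000e+00,  0.00000000e+00,
         1.00000000e+00]])}
side {'fx': 399.5180075915676, 'fy': 399.5180075915676, 'cx': 283.0406704784835, 'cy': 210.4657803692265, 'view': array([[ 9.81573553e-01, -1.90640835e-01,  1.30166357e-02,
        -5.24478807e+02],
       [-1.33066473e-01, -7.30842917e-01, -6.69448986e-01,
         1.56819851e+02],
       [ 1.37137430e-01,  6.55381342e-01, -7.42743982e-01,
         9.25627131e+02],
       [ 0.00000000e+00,  0.00000000e+00,  0.00000000e+00,
         1.00000000e+00]])}
```

View pics/top0.png

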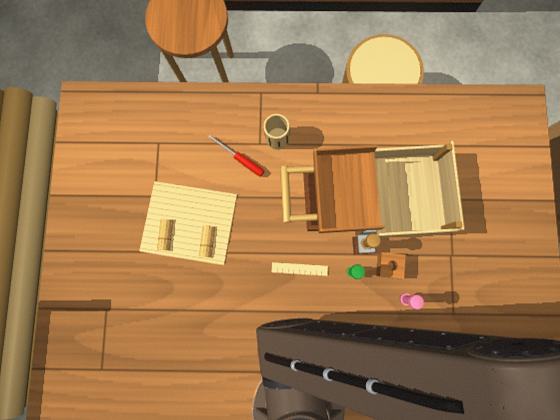

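View pics/side0.png

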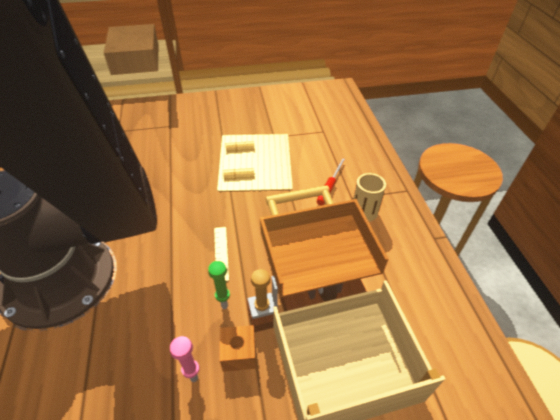

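```bash
cat > h.py <<'E'
from cell import env,cams
import numpy as np,cv2
def ray(n,u,v,z,info=None):
    i=info or cams.camera_info(n);V=i['view'];R=V[:3,:3];c=-R.T@V[:3,3]
    d=R.T@np.array([(u-i['cx'])/i['fx'],(v-i['cy'])/i['fy'],1]);return c+d*(z-c[2])/d[2]
def proj(n,p,info=None):
    i=info or cams.camera_info(n);V=i['view'];q=V[:3,:3]@np.asarray(p,float)+V[:3,3]
    return np.array([i['fx']*q[0]/q[2]+i['cx'],i['fy']*q[1]/q[2]+i['cy']])
E
python3 - <<'E'
import cv2,numpy as np
from h import *
im=cv2.imread('pics/top0.png')
a=cv2.resize(im[130:290,265:475],None,fx=3.8,fy=3.8,interpolation=cv2.INTER_CUBIC);cv2.imwrite('pics/c1.png',a[:600,:800])
for n,p,z in [('b1',(166,235),18),('b2',(208,241),18),('handle',(286,193),141),('knob',(373,240),165),('holder',(392,265),55),('trayBL',(315,150),171),('trayBR',(320,231),171)]: print(n,ray('top',*p,z).round())
E
```

```text
b1 [468. 386.  18.]
b2 [452. 264.  18.]
handle [572.  39. 141.]
knob [ 450. -182.  165.]
holder [ 390. -254.   55.]
trayBL [681. -35. 171.]
trayBR [470. -49. 171.]
```

View pics/c1.png

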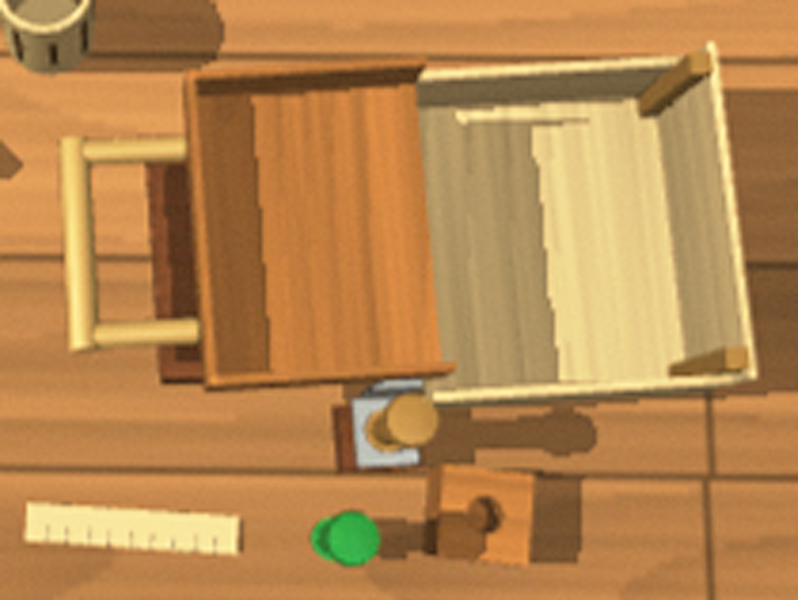

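```bash
python3 - <<'E'
from h import *
im=cv2.imread('pics/top0.png')
w=lambda u,v,z: ray('top',u/3.8+265,v/3.8+130,z)
P=[w(188,73,171),w(208,388,171),w(424,67,171),w(453,368,171)]
print(np.array(P).round(1))
h1,h2=w(73,142,141),w(82,346,141)
print('handle ends',h1.round(1),h2.round(1))
for n,u,v,z in[('knob',411,418,160),('gripbase',0,0,0),('hole',484,514,55),('hold1',440,465,55),('hold2',537,474,55),('hold3',437,550,55),('hold4',530,563,55),('eyeA',355,468,56),('eyeB',418,463,56),('green',348,538,155),('crA',712,47,120),('crB',755,377,120)]: print(n,w(u,v,z).round(1))
a=cv2.resize(im[175:275,130:250],None,fx=5,fy=5,interpolation=cv2.INTER_CUBIC);cv2.imwrite('pics/c2.png',a)
E
```

```text
[[ 682.7  -33.9  171. ]
 [ 467.6  -48.   171. ]
 [ 688.7 -194.6  171. ]
 [ 482.9 -209.8  171. ]]
handle ends [641.1  44.6 141. ] [498.   36.2 141. ]
knob [ 450.3 -183.5  160. ]
gripbase [793.  108.5   0. ]
hole [ 389.6 -255.    55. ]
hold1 [ 424.5 -224.    55. ]
hold2 [ 418.9 -294.2   55. ]
hold3 [ 363.4 -220.5   55. ]
hold4 [ 355.1 -287.2   55. ]
eyeA [ 421.4 -162.1   56. ]
eyeB [ 425.7 -207.8   56. ]
green [ 371.  -141.5  155. ]
crA [ 721.3 -410.9  120. ]
crB [ 484.8 -429.1  120. ]
```

View pics/c2.png

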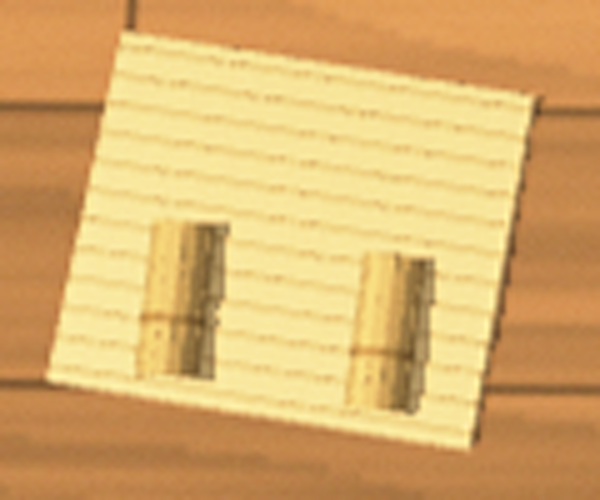

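```bash
cat >> h.py <<'E'
from scipy.spatial.transform import Rotation as Ro
def plan(pos,jaw=None,step=.095,turnmax=.047):
    "print rows: turn first (jaw = world angle deg of tool y, mod 180), then straight shift"
    s=env.state();R=Ro.from_euler('xyz',s['tcp_rot']).as_matrix();p=s['eef_pos']
    cur=np.degrees(np.arctan2(R[1,1],R[0,1]));print('t',round(s['t'],1),'tcp',p.round(1),'jaw',round(cur,1),'j6',s['joints'][5].round(2),'F',s['ft_force'].round(1),'op',round(s['opening'],3))
    if jaw is not None:
        for d in sorted([(jaw-cur+k*180) for k in(-2,-1,0,1,2)],key=abs)[:2]:
            n=int(np.ceil(abs(d)/180/turnmax)); print(' turn total',round(-d,1),'rows',n,'each',round(-d/180/max(n,1),4))
        d=sorted([(jaw-cur+k*180) for k in(-2,-1,0,1,2)],key=abs)[0]
    else: d=0
    for lab,RR in(('before turn',R),('after short turn',Ro.from_euler('z',d,degrees=True).as_matrix()@R)):
        l=RR.T@(np.array(pos)-p)/500;n=int(np.ceil(np.linalg.norm(l)/step));print(' ',lab,'rows',n,'each',(l/max(n,1)).round(4),'total',l.round(4))
E
python3 - <<'E'
from h import *
f=lambda u,v,z:ray('top',u/5+130,v/5+175,z)
for a,b in(((189,222),(172,377)),((398,254),(380,410))):
    A,B=f(*a,12),f(*b,12);d=A-B;print(((A+B)/2).round(1),np.linalg.norm(d).round(1),np.degrees(np.arctan2(d[1],d[0])).round(1))
plan((452,264,260),86)
print(cams.camera_info('wrist')['view'].round(2),cams.camera_info('wrist')['fx'])
E
```

```text
[469.  387.2  12. ] 90.1 -2.8
[451.8 265.2  12. ] 90.3 -4.1
t 0.1 tcp [ 146.6 -607.3  228.1] jaw -76.4 j6 -0.11 F [ 0.9  0.4 -0.4] op 0.998
 turn total 17.6 rows 3 each 0.0325
 turn total -162.4 rows 20 each -0.0451
  before turn rows 20 each [-0.0031 -0.0775 -0.0501] total [-0.0621 -1.5509 -1.0026]
  after short turn rows 20 each [-0.0031 -0.0891 -0.0244] total [-0.0619 -1.7811 -0.4878]
[[ 2.3000e-01 -9.7000e-01 -0.0000e+00 -6.2318e+02]
 [-9.3000e-01 -2.2000e-01  2.9000e-01 -3.3110e+01]
 [-2.8000e-01 -7.0000e-02 -9.6000e-01  3.9206e+02]
 [ 0.0000e+00  0.0000e+00  0.0000e+00  1.0000e+00]] 322.3269182678776
```

>>> {"op": "carry_out", "data": {"grip": [-1,-1,-1,-1,-1], "linear": [[0,0,0],[0,0,0],[0,0,0],[-0.0087,-0.0718,-0.054],[-0.0087,-0.0718,-0.054]], "turn": [0.0325,0.0325,0.0325,0,0]}}

```text
t: 0.6
eef_pos: [205.5, -539.0, 236.6]
tcp_rot: [-1.284, 1.57, 1.786]
ft_force: [1.5, 0.3, -0.7]
opening: 1.001
```

>>> {"op": "carry_out", "data": {"grip": [-1,-1,-1,-1,-1], "linear": [[-0.0087,-0.0718,-0.054],[-0.0087,-0.0718,-0.054],[-0.0087,-0.0718,-0.054],[-0.0087,-0.0718,-0.054],[-0.0087,-0.0718,-0.054]], "turn": [0,0,0,0,0]}}

```text
t: 1.1
eef_pos: [353.5, -368.4, 259.2]
tcp_rot: [-0.609, 1.571, 2.463]
ft_force: [-0.5, -0.8, -0.3]
opening: 1.005
```

>>> {"op": "carry_out", "data": {"grip": [-1,-1,-1,-1,-1], "linear": [[-0.0087,-0.0718,-0.054],[-0.0087,-0.0718,-0.054],[-0.0087,-0.0718,-0.054],[-0.0087,-0.0718,-0.054],[-0.0087,-0.0718,-0.054]], "turn": [0,0,0,0,0]}}

```text
t: 1.6
eef_pos: [500.7, -198.6, 280.9]
tcp_rot: [-0.039, 1.57, 3.033]
ft_force: [-0.3, -1.0, 0.1]
opening: 1.002
```

>>> {"op": "carry_out", "data": {"grip": [-1,-1,-1,-1,-1], "linear": [[0.004,-0.0919,0.016],[0.004,-0.0919,0.016],[0.004,-0.0919,0.016],[0.004,-0.0919,0.016],[0.004,-0.0919,0.016]], "turn": [0,0,0,0,0]}}

```text
t: 2.1
eef_pos: [475.2, 33.4, 270.7]
tcp_rot: [0.382, 1.571, -2.829]
ft_force: [0.6, 0.5, 0.3]
opening: 1.0
```

>>> {"op": "carry_out", "data": {"grip": [-1,-1,-1,-1,-1], "linear": [[0.004,-0.0919,0.016],[0.004,-0.0919,0.016],[0.004,-0.0919,0.016],[0.004,-0.0919,0.016],[0.004,-0.0919,0.016]], "turn": [0,0,0,0,0]}}

```text
t: 2.6
eef_pos: [451.2, 265.6, 260.6]
tcp_rot: [0.97, 1.571, -2.241]
ft_force: [1.1, -0.6, 0.5]
opening: 1.004
```

```bash
python3 - <<'E'
from h import *
import json
plan((452,264,260),86)
i=cams.camera_info('wrist');im=cams.read_camera('wrist');cv2.imwrite('pics/w1.png',im)
np.save('w1.npy',i,allow_pickle=True)
print(proj('wrist',(452,265,12),i),proj('wrist',(469,387,12),i))
E
```

```text
t 2.6 tcp [451.2 265.6 260.6] jaw -94.0 j6 2.05 F [ 1.1 -0.6  0.5] op 1.004
 turn total 0.0 rows 1 each 0.0001
 turn total -180.0 rows 22 each -0.0454
  before turn rows 1 each [ 0.0012  0.003  -0.0018] total [ 0.0012  0.003  -0.0018]
  after short turn rows 1 each [ 0.0012  0.003  -0.0018] total [ 0.0012  0.003  -0.0018]
[286.30356926 176.09474206] [189.18361887 169.56809516]
```

View pics/w1.png

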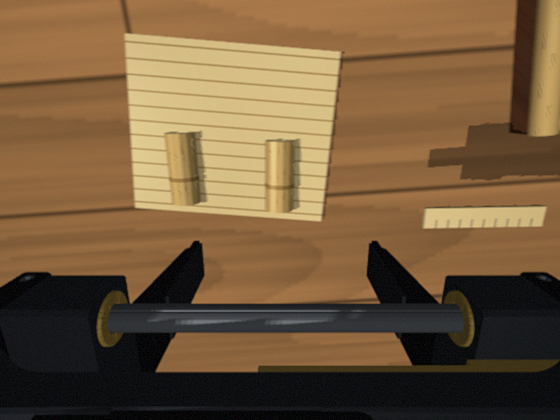

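```bash
python3 - <<'E'
from h import *
i=np.load('w1.npy',allow_pickle=True).item()
for a,b in(((279,139),(279,212)),((180,132),(186,205))):
    A,B=ray('',*a,13,i),ray('',*b,13,i);d=A-B;print(((A+B)/2).round(1),np.linalg.norm(d).round(1),np.degrees(np.arctan2(d[1],d[0])).round(1))
print([ray('',*q,4,i).round(1) for q in((125,34),(342,51),(323,220),(134,207))])
E
```

```text
[452.  274.3  13. ] 94.1 -4.3
[469.5 394.4  13. ] 92.9 -4.7
[array([628.6, 438.3,   4. ]), array([593.3, 190.2,   4. ]), array([386.8, 219.7,   4. ]), array([422.9, 471. ,   4. ])]
```

>>> {"op": "carry_out", "data": {"grip": [-1,-1,-1,-1,-1], "linear": [[0.09,-0.0088,-0.0018],[0.095,0,0],[0.095,0,0],[0.095,0,0],[0.07,0,0]], "turn": [0,0,0,0,0]}}

```text
t: 3.15
eef_pos: [452.2, 267.5, 35.6]
tcp_rot: [0.514, 1.569, -2.697]
ft_force: [0.5, -0.5, 0.3]
opening: 1.0
```

>>> {"op": "carry_out", "data": {"grip": [-1,-1,1,1,1], "linear": [[0.036,0,0],[0,0,0],[0,0,0],[0,0,0],[0,0,0]], "turn": [0,0,0,0,0]}}

```text
t: 3.65
eef_pos: [453.1, 267.9, 20.3]
tcp_rot: [2.459, 1.571, -0.752]
ft_force: [0.8, -0.2, 0.5]
opening: 0.806
```

>>> {"op": "carry_out", "data": {"grip": [1,1,1,1,1], "linear": [[0,0,0],[0,0,0],[0,0,0],[0,0,0],[0,0,0]], "turn": [0,0,0,0,0]}}

```text
t: 4.15
eef_pos: [453.1, 268.0, 20.3]
tcp_rot: [2.805, 1.571, -0.406]
ft_force: [-0.4, 0.6, -0.1]
opening: 0.382
```

>>> {"op": "carry_out", "data": {"grip": [1,1,1,1,1], "linear": [[-0.05,0,0],[-0.09,0,0],[-0.095,0,0],[-0.095,0,0],[-0.095,0,0]], "turn": [0,-0.045,-0.045,-0.045,-0.045]}}

```text
t: 4.65
eef_pos: [452.6, 267.8, 234.8]
tcp_rot: [0.411, 1.571, -2.229]
ft_force: [1.1, 1.0, -0.5]
opening: 0.373
```

>>> {"op": "carry_out", "data": {"grip": [1,1,1,1,1], "linear": [[-0.05,0,0],[0,0,0],[0,0,0],[0,0,0],[0,0,0]], "turn": [-0.045,-0.045,-0.045,-0.045,-0.045]}}

```text
t: 5.15
eef_pos: [452.9, 267.9, 257.7]
tcp_rot: [-0.478, 1.57, -2.411]
ft_force: [0.2, 0.2, -1.5]
opening: 0.374
```

>>> {"op": "carry_out", "data": {"grip": [1,1,1,1], "linear": [[0,0,0],[0,0,0],[0,0,0],[0,0,0]], "turn": [-0.045,-0.045,-0.047,0]}}

```text
t: 5.55
eef_pos: [452.9, 267.9, 257.7]
tcp_rot: [-0.882, 1.57, -2.388]
ft_force: [-0.4, 0.4, 0.3]
opening: 0.376
```

```bash
python3 - <<'E'
from h import *
plan((611,-121,255),3.7)
E
```

```text
t 5.5 tcp [452.9 267.9 257.7] jaw 3.7 j6 0.34 F [-0.4  0.4  0.3] op 0.376
 turn total 0.0 rows 1 each 0.0001
 turn total -180.0 rows 22 each -0.0455
  before turn rows 9 each [0.0006 0.0295 0.0885] total [0.0055 0.2652 0.7966]
  after short turn rows 9 each [0.0006 0.0295 0.0885] total [0.0055 0.2653 0.7965]
```

>>> {"op": "carry_out", "data": {"grip": [1,1,1,1,1], "linear": [[0.0006,0.0295,0.0885],[0.0006,0.0295,0.0885],[0.0006,0.0295,0.0885],[0.0006,0.0295,0.0885],[0.0006,0.0295,0.0885]], "turn": [0,0,0,0,0]}}

```text
t: 6.05
eef_pos: [540.8, 49.9, 256.3]
tcp_rot: [0.734, 1.571, -0.779]
ft_force: [1.8, 0.9, -0.7]
opening: 0.379
```

>>> {"op": "carry_out", "data": {"grip": [1,1,1,1,1], "linear": [[0.0006,0.0295,0.0885],[0.0006,0.0295,0.0885],[0.0006,0.0295,0.0885],[0.0006,0.0295,0.0885],[0,0,0]], "turn": [0,0,0,0,0]}}

```text
t: 6.55
eef_pos: [611.6, -126.0, 254.2]
tcp_rot: [-0.057, 1.57, -1.574]
ft_force: [0.8, -0.1, -0.9]
opening: 0.374
```

```bash
python3 - <<'E'
from h import *
plan((611,-121,144),3.7)
i=cams.camera_info('wrist');im=cams.read_camera('wrist');cv2.imwrite('pics/w2.png',im)
np.save('w2.npy',i,allow_pickle=True)
print(i['view'].round(3))
E
```

```text
t 6.5 tcp [ 611.6 -126.   254.2] jaw 3.1 j6 -0.36 F [ 0.8 -0.1 -0.9] op 0.374
 turn total -0.6 rows 1 each -0.0036
 turn total 179.4 rows 22 each 0.0453
  before turn rows 3 each [ 0.0735 -0.0002 -0.0034] total [ 0.2205 -0.0006 -0.0102]
  after short turn rows 3 each [ 0.0735 -0.0002 -0.0034] total [ 0.2205 -0.0005 -0.0102]
[[ 9.99000e-01  5.20000e-02 -1.00000e-03 -6.03084e+02]
 [ 5.00000e-02 -9.55000e-01  2.92000e-01 -1.90612e+02]
 [ 1.50000e-02 -2.92000e-01 -9.56000e-01  3.70723e+02]
 [ 0.00000e+00  0.00000e+00  0.00000e+00  1.00000e+00]]
```

View pics/w2.png

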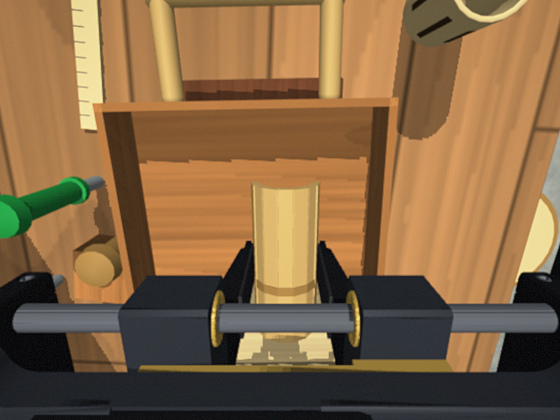

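```bash
python3 - <<'E'
from h import *
i=np.load('w2.npy',allow_pickle=True).item()
A,B=ray('',95,104,171,i),ray('',397,100,171,i);print(A.round(1),B.round(1),np.linalg.norm(A-B),np.degrees(np.arctan2((B-A)[1],(B-A)[0])))
print('knob',ray('',92,262,165,i).round(1))
E
```

```text
[472.2 -45.6 171. ] [684.4 -31.7 171. ] 212.73985155746672 3.72706980226516
knob [ 451.2 -172.7  165. ]
```

>>> {"op": "carry_out", "data": {"grip": [1,1,1,1,1], "linear": [[0.07,0.002,-0.01],[0.07,0,0],[0.05,0,0],[0.031,0,0],[0,0,0]], "turn": [-0.003,0,0,0,0]}}

```text
t: 7.1
eef_pos: [610.2, -114.8, 143.0]
tcp_rot: [-1.955, 1.568, 2.827]
ft_force: [-0.1, 0.2, -0.4]
opening: 0.377
```

>>> {"op": "carry_out", "data": {"grip": [1,-0.2,-0.2,-0.2,-0.2], "linear": [[0,0,0],[0,0,0],[0,0,0],[0,0,0],[-0.02,0,0]], "turn": [0,0,0,0,0]}}

```text
t: 7.6
eef_pos: [610.6, -116.0, 154.3]
tcp_rot: [-1.881, 1.569, 2.903]
ft_force: [1.0, 0.4, 0.4]
opening: 0.594
```

>>> {"op": "carry_out", "data": {"grip": [-0.2,-0.2,-0.2,-0.2], "linear": [[-0.06,0,0],[-0.08,0,0],[-0.06,0,0],[0,0,0]], "turn": [0,0,0,0]}}

```text
t: 8.0
eef_pos: [612.4, -116.5, 259.9]
tcp_rot: [1.199, 1.563, -0.3]
ft_force: [-0.0, -0.8, -0.9]
opening: 0.599
```

```bash
python3 - <<'E'
from h import *
plan((470,389,255),85.5)
cv2.imwrite('pics/top1.png',cams.read_camera('top'))
d=cv2.imread('pics/top1.png').astype(int)-cv2.imread('pics/top0.png')
d=np.abs(d).sum(2)[180:270,135:240]>60
ys,xs=np.nonzero(d);print(len(xs),[(a+135,b+180) for a,b in zip(xs[::15],ys[::15])][:40])
E
```

```text
t 8.0 tcp [ 612.4 -116.5  259.9] jaw 4.1 j6 -0.37 F [-0.  -0.8 -0.9] op 0.599
 turn total -81.4 rows 10 each -0.0452
 turn total 98.6 rows 12 each 0.0457
  before turn rows 12 each [ 0.0004 -0.0176 -0.0857] total [ 0.0054 -0.2116 -1.0289]
  after short turn rows 12 each [ 0.0013  0.0821 -0.0303] total [ 0.016   0.9855 -0.3632]
3052 [(np.int64(138), np.int64(180)), (np.int64(166), np.int64(180)), (np.int64(201), np.int64(180)), (np.int64(141), np.int64(181)), (np.int64(167), np.int64(181)), (np.int64(206), np.int64(181)), (np.int64(146), np.int64(182)), (np.int64(187), np.int64(182)), (np.int64(231), np.int64(182)), (np.int64(170), np.int64(183)), (np.int64(198), np.int64(183)), (np.int64(225), np.int64(183)), (np.int64(159), np.int64(184)), (np.int64(200), np.int64(184)), (np.int64(221), np.int64(184)), (np.int64(159), np.int64(185)), (np.int64(206), np.int64(185)), (np.int64(229), np.int64(185)), (np.int64(197), np.int64(186)), (np.int64(235), np.int64(186)), (np.int64(177), np.int64(187)), (np.int64(213), np.int64(187)), (np.int64(137), np.int64(188)), (np.int64(211), np.int64(188)), (np.int64(232), np.int64(188)), (np.int64(207), np.int64(189)), (np.int64(233), np.int64(189)), (np.int64(195), np.int64(190)), (np.int64(235), np.int64(190)), (np.int64(219), np.int64(191)), (np.int64(136), np.int64(192)), (np.int64(226), np.int64(192)), (np.int64(230), np.int64(193)), (np.int64(150), np.int64(194)), (np.int64(140), np.int64(195)), (np.int64(238), np.int64(195)), (np.int64(138), np.int64(197)), (np.int64(144), np.int64(198)), (np.int64(143), np.int64(199)), (np.int64(136), np.int64(200))]
```

>>> {"op": "carry_out", "data": {"grip": [-1,-1,-1,-1,-1], "linear": [[0,-0.0176,-0.0857],[0,-0.0176,-0.0857],[0,-0.0176,-0.0857],[0,-0.0176,-0.0857],[0,-0.0176,-0.0857]], "turn": [0,0,0,0,0]}}

```text
t: 8.55
eef_pos: [550.7, 95.8, 253.8]
tcp_rot: [-1.536, 1.569, -3.035]
ft_force: [1.3, -0.4, 0.8]
opening: 0.958
```

>>> {"op": "carry_out", "data": {"grip": [-1,-1,-1,-1,-1], "linear": [[0,-0.0176,-0.0857],[0,-0.0176,-0.0857],[0,-0.0176,-0.0857],[0,-0.0176,-0.0857],[0,-0.0176,-0.0857]], "turn": [0,0,0,0,0]}}

```text
t: 9.05
eef_pos: [491.5, 306.3, 253.8]
tcp_rot: [-1.122, 1.569, -2.621]
ft_force: [0.4, 0.2, 0.3]
opening: 1.002
```

>>> {"op": "carry_out", "data": {"grip": [-1,-1,-1,-1,-1], "linear": [[0,-0.0176,-0.0857],[0,-0.0176,-0.0857],[0,0,0],[0,0,0],[0,0,0]], "turn": [0,0,-0.0452,-0.0452,-0.0452]}}

```text
t: 9.55
eef_pos: [468.2, 389.3, 253.4]
tcp_rot: [-1.44, 1.569, -2.506]
ft_force: [-0.4, -0.4, -0.6]
opening: 0.999
```

>>> {"op": "carry_out", "data": {"grip": [-1,-1,-1,-1,-1], "linear": [[0,0,0],[0,0,0],[0,0,0],[0,0,0],[0,0,0]], "turn": [-0.0452,-0.0452,-0.0452,-0.0452,-0.0452]}}

```text
t: 10.05
eef_pos: [468.5, 388.8, 253.6]
tcp_rot: [-2.145, 1.569, -2.503]
ft_force: [0.2, -0.4, -0.4]
opening: 1.002
```

>>> {"op": "carry_out", "data": {"grip": [-1,-1,-1], "linear": [[0,0,0],[0,0,0],[0,0,0]], "turn": [-0.0452,-0.0452,0]}}

```text
t: 10.35
eef_pos: [468.6, 388.9, 253.7]
tcp_rot: [-2.414, 1.569, -2.491]
ft_force: [0.5, -0.5, 0.4]
opening: 1.001
```

```bash
python3 - <<'E'
from h import *
plan((470,391,20),85.5)
i=cams.camera_info('wrist');a=cams.read_camera('wrist');b=cams.read_camera('top');np.save('w3.npy',i,allow_pickle=True)
b=cv2.resize(b[120:280,110:480],None,fx=1.5,fy=1.5)
o=np.zeros((360+240,560,3),np.uint8);o[:360]=a[:360];o[360:]=b[:240,:560-0] if b.shape[1]>=560 else np.pad(b[:240],((0,0),(0,560-b.shape[1]),(0,0)))
cv2.imwrite('pics/w3.png',o)
E
```

```text
t 10.3 tcp [468.6 388.9 253.7] jaw 85.6 j6 -0.91 F [ 0.5 -0.5  0.4] op 1.001
 turn total 0.1 rows 1 each 0.0005
 turn total -179.9 rows 22 each -0.0454
  before turn rows 5 each [0.0935 0.001  0.0006] total [0.4674 0.005  0.0031]
  after short turn rows 5 each [0.0935 0.001  0.0006] total [0.4674 0.005  0.0031]
```

View pics/w3.png

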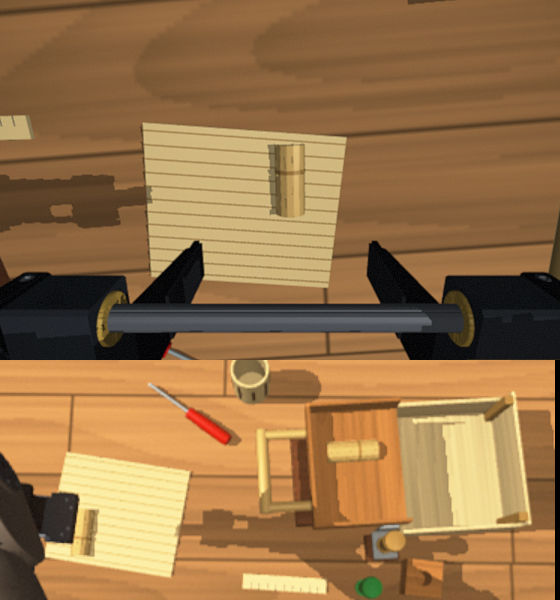

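```bash
python3 - <<'E'
from h import *
i=np.load('w3.npy',allow_pickle=True).item()
A,B=ray('',290,145,13,i),ray('',290,216,13,i);print((A+B)/2,A-B)
E
```

```text
[471.25410135 395.53123252  13.        ] [-9.04357562e+01  6.65705425e+00  5.68434189e-14]
```

>>> {"op": "carry_out", "data": {"grip": [-1,-1,-1,-1,-1], "linear": [[0.09,0.005,0.004],[0.095,0,0],[0.095,0,0],[0.095,0,0],[0.06,0,0]], "turn": [0,0,0,0,0]}}

```text
t: 10.95
eef_pos: [469.9, 390.6, 33.7]
tcp_rot: [-2.448, 1.567, -2.531]
ft_force: [0.8, 0.3, 0.1]
opening: 1.0
```

>>> {"op": "carry_out", "data": {"grip": [-1,-1,1,1,1], "linear": [[0.032,0,0],[0,0,0],[0,0,0],[0,0,0],[0,0,0]], "turn": [0,0,0,0,0]}}

```text
t: 11.45
eef_pos: [471.1, 391.4, 21.2]
tcp_rot: [-0.03, 1.571, -0.11]
ft_force: [0.5, -0.4, -0.7]
opening: 0.801
```

>>> {"op": "carry_out", "data": {"grip": [1,1,1,1,1], "linear": [[0,0,0],[0,0,0],[0,0,0],[0,0,0],[0,0,0]], "turn": [0,0,0,0,0]}}

```text
t: 11.95
eef_pos: [471.1, 391.5, 21.1]
tcp_rot: [0.214, 1.571, 0.135]
ft_force: [-0.1, 1.3, -0.0]
opening: 0.385
```

>>> {"op": "carry_out", "data": {"grip": [1,1,1,1,1], "linear": [[-0.05,0,0],[-0.09,0,0],[-0.095,0,0],[-0.095,0,0],[-0.095,0,0]], "turn": [0,0.045,0.045,0.045,0.045]}}

```text
t: 12.45
eef_pos: [470.7, 391.2, 235.6]
tcp_rot: [-1.566, 1.571, -2.216]
ft_force: [-0.3, 0.6, -0.1]
opening: 0.372
```

>>> {"op": "carry_out", "data": {"grip": [1,1,1,1,1], "linear": [[-0.05,0,0],[0,0,0],[0,0,0],[0,0,0],[0,0,0]], "turn": [0.045,0.045,0.045,0.045,0.045]}}

```text
t: 12.95
eef_pos: [470.9, 391.4, 258.6]
tcp_rot: [-0.878, 1.571, -2.235]
ft_force: [0.5, 0.2, -0.4]
opening: 0.377
```

>>> {"op": "carry_out", "data": {"grip": [1,1,1,1], "linear": [[0,0,0],[0,0,0],[0,0,0],[0,0,0]], "turn": [0.045,0,0,0]}}

```text
t: 13.35
eef_pos: [471.0, 391.4, 258.5]
tcp_rot: [-0.78, 1.571, -2.27]
ft_force: [1.0, 0.4, -0.4]
opening: 0.369
```

```bash
python3 - <<'E'
from h import *
plan((551,-122,255),3.7)
E
```

```text
t 13.3 tcp [471.  391.4 258.5] jaw 4.7 j6 0.5 F [ 1.   0.4 -0.4] op 0.369
 turn total 1.0 rows 1 each 0.0053
 turn total -179.0 rows 22 each -0.0452
  before turn rows 11 each [0.0007 0.0069 0.0942] total [0.0072 0.076  1.0365]
  after short turn rows 11 each [0.0007 0.0085 0.0941] total [0.0072 0.0934 1.0351]
```

>>> {"op": "carry_out", "data": {"grip": [1,1,1,1,1], "linear": [[0,0.0069,0.0942],[0,0.0069,0.0942],[0,0.0069,0.0942],[0,0.0069,0.0942],[0,0.0069,0.0942]], "turn": [0,0,0,0,0]}}

```text
t: 13.85
eef_pos: [506.6, 156.2, 258.8]
tcp_rot: [1.351, 1.57, -0.139]
ft_force: [1.5, -0.8, -0.2]
opening: 0.373
```

>>> {"op": "carry_out", "data": {"grip": [1,1,1,1,1], "linear": [[0,0.0069,0.0942],[0,0.0069,0.0942],[0,0.0069,0.0942],[0,0.0069,0.0942],[0,0.0069,0.0942]], "turn": [0,0,0,0,0]}}

```text
t: 14.35
eef_pos: [542.2, -77.4, 258.8]
tcp_rot: [1.078, 1.57, -0.413]
ft_force: [0.5, -0.0, -1.1]
opening: 0.377
```

>>> {"op": "carry_out", "data": {"grip": [1,1,1], "linear": [[0,0.0069,0.0942],[0,0,0],[0,0,0]], "turn": [0,0.005,0]}}

```text
t: 14.65
eef_pos: [549.1, -122.9, 258.3]
tcp_rot: [-2.122, 1.57, 2.652]
ft_force: [0.5, 0.1, -1.0]
opening: 0.376
```

```bash
python3 - <<'E'
from h import *
plan((551,-123,144),3.7)
E
```

```text
t 14.7 tcp [ 549.1 -122.9  258.3] jaw 3.5 j6 -0.4 F [ 0.5  0.1 -1. ] op 0.376
 turn total -0.2 rows 1 each -0.001
 turn total 179.8 rows 22 each 0.0454
  before turn rows 3 each [0.0762 0.0013 0.0002] total [0.2286 0.0038 0.0005]
  after short turn rows 3 each [0.0762 0.0013 0.0002] total [0.2286 0.0038 0.0005]
```

>>> {"op": "carry_out", "data": {"grip": [1,1,1,1,1], "linear": [[0.075,0.002,0],[0.075,0,0],[0.05,0,0],[0.0285,0,0],[0,0,0]], "turn": [0,0,0,0,0]}}

```text
t: 15.15
eef_pos: [549.7, -120.3, 143.0]
tcp_rot: [-1.992, 1.568, 2.786]
ft_force: [-0.3, 0.1, 0.2]
opening: 0.374
```

>>> {"op": "carry_out", "data": {"grip": [1,0,0,0,0], "linear": [[0,0,0],[0,0,0],[0,0,0],[0,0,0],[-0.02,0,0]], "turn": [0,0,0,0,0]}}

```text
t: 15.65
eef_pos: [549.9, -121.9, 154.1]
tcp_rot: [-1.908, 1.569, 2.867]
ft_force: [0.2, 0.7, 0.6]
opening: 0.497
```

>>> {"op": "carry_out", "data": {"grip": [0,0,0,0,0], "linear": [[-0.06,0,0],[-0.08,0,0],[-0.06,0,0],[-0.06,0,0],[0,0,0]], "turn": [0,0,0,0,0]}}

```text
t: 16.15
eef_pos: [551.4, -122.4, 289.2]
tcp_rot: [1.168, 1.563, -0.34]
ft_force: [-0.0, 0.0, 0.2]
opening: 0.5
```

```bash
python3 - <<'E'
from h import *
plan((448,-175,275),93.7)
E
```

```text
t 16.1 tcp [ 551.4 -122.4  289.2] jaw 3.6 j6 -0.4 F [-0.   0.   0.2] op 0.5
 turn total 89.9 rows 11 each 0.0454
 turn total -90.1 rows 11 each -0.0455
  before turn rows 3 each [ 0.0091 -0.071   0.0307] total [ 0.0272 -0.2131  0.092 ]
  after short turn rows 3 each [0.0099 0.0305 0.071 ] total [0.0296 0.0915 0.213 ]
```

>>> {"op": "carry_out", "data": {"grip": [-1,-1,-1,-1,-1], "linear": [[0.009,-0.071,0.0307],[0.009,-0.071,0.0307],[0.009,-0.071,0.0307],[0,0,0],[0,0,0]], "turn": [0,0,0,0.0454,0.0454]}}

```text
t: 16.65
eef_pos: [445.9, -175.1, 271.1]
tcp_rot: [0.92, 1.571, -0.881]
ft_force: [0.6, -0.4, -0.4]
opening: 0.86
```

>>> {"op": "carry_out", "data": {"grip": [-1,-1,-1,-1,-1], "linear": [[0,0,0],[0,0,0],[0,0,0],[0,0,0],[0,0,0]], "turn": [0.0454,0.0454,0.0454,0.0454,0.0454]}}

```text
t: 17.15
eef_pos: [446.7, -174.6, 270.8]
tcp_rot: [-0.955, 1.571, 2.815]
ft_force: [-0.9, -0.2, 0.1]
opening: 1.0
```

>>> {"op": "carry_out", "data": {"grip": [-1,-1,-1,-1,-1], "linear": [[0,0,0],[0,0,0],[0,0,0],[0,0,0],[0,0,0]], "turn": [0.0454,0.0454,0.0454,0.0454,0]}}

```text
t: 17.65
eef_pos: [446.7, -174.6, 270.9]
tcp_rot: [-0.204, 1.571, 3.0]
ft_force: [-0.1, 1.0, -0.8]
opening: 0.998
```

```bash
python3 - <<'E'
from h import *
plan((448,-180,113),-86.3)
i=cams.camera_info('wrist');a=cams.read_camera('wrist');np.save('w4.npy',i,allow_pickle=True)
cv2.imwrite('pics/w4.png',a)
s=env.state()['eef_pos']
print('below tcp at 165:',proj('',(s[0],s[1],165),i),'knob guess',proj('',(448,-182,165),i),'hole guess',proj('',(390,-254,55),i))
E
```

```text
t 17.6 tcp [ 446.7 -174.6  270.9] jaw -86.4 j6 1.0 F [-0.1  1.  -0.8] op 0.998
 turn total -0.1 rows 1 each -0.0008
 turn total 179.9 rows 22 each 0.0454
  before turn rows 4 each [ 0.0789  0.0027 -0.0005] total [ 0.3157  0.011  -0.002 ]
  after short turn rows 4 each [ 0.0789  0.0027 -0.0005] total [ 0.3157  0.011  -0.002 ]
below tcp at 165: [286.53658205 210.34466971] knob guess [295.33675145 209.43381647] hole guess [347.63275423 231.24984356]
```

View pics/w4.png

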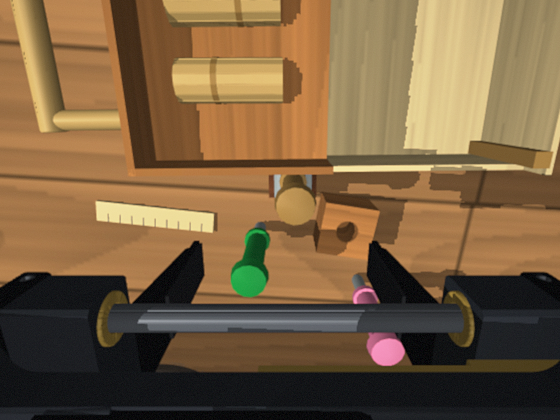

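```bash
python3 - <<'E'
from h import *
i=np.load('w4.npy',allow_pickle=True).item()
print('knob',ray('',296,200,163,i),'hole',ray('',347,231,55,i),'holder corners',[ray('',*p,55,i).round(0) for p in((322,193),(384,207),(376,257),(315,243))])
print('tray near back',ray('',132,173,171,i),'near front',ray('',333,172,171,i))
plan((451,-182,113),-86.3)
E
```

```text
knob [ 455.77746912 -182.07540757  163.        ] hole [ 390.27957817 -253.18331741   55.        ] holder corners [array([ 436., -218.,   55.]), array([ 424., -294.,   55.]), array([ 358., -294.,   55.]), array([ 372., -215.,   55.])]
tray near back [472.35584953 -48.73911609 171.        ] near front [ 483.02919284 -209.60281748  171.        ]
t 17.7 tcp [ 446.7 -174.6  270.8] jaw -86.1 j6 0.99 F [0.8 0.2 1. ] op 1.0
 turn total 0.2 rows 1 each 0.0009
 turn total -179.8 rows 22 each -0.0454
  before turn rows 4 each [ 0.0789  0.0038 -0.0019] total [ 0.3157  0.0154 -0.0076]
  after short turn rows 4 each [ 0.0789  0.0038 -0.0019] total [ 0.3157  0.0154 -0.0076]
```

>>> {"op": "carry_out", "data": {"grip": [-1,-1,-1,-1,-1], "linear": [[0.03,0.0154,-0.0086],[0.09,0,0],[0.09,0,0],[0.07,0,0],[0.035,0,0]], "turn": [0,0,0,0,0]}}

```text
t: 18.2
eef_pos: [450.6, -181.5, 110.8]
tcp_rot: [-0.57, 1.567, 2.641]
ft_force: [0.5, 0.3, -0.1]
opening: 1.005
```

>>> {"op": "carry_out", "data": {"grip": [-1,1,1,1,1], "linear": [[0,0,0],[0,0,0],[0,0,0],[0,0,0],[0,0,0]], "turn": [0,0,0,0,0]}}

```text
t: 18.7
eef_pos: [452.0, -182.2, 114.2]
tcp_rot: [2.51, 1.569, -0.567]
ft_force: [0.6, 0.5, 0.2]
opening: 0.723
```

>>> {"op": "carry_out", "data": {"grip": [1,1,1,1,1], "linear": [[0,0,0],[0,0,0],[0,0,0],[0,0,0],[0,0,0]], "turn": [0,0,0,0,0]}}

```text
t: 19.2
eef_pos: [451.8, -182.1, 113.4]
tcp_rot: [2.158, 1.571, -0.92]
ft_force: [-0.6, 0.1, 0.3]
opening: 0.38
```

>>> {"op": "carry_out", "data": {"grip": [1,1,1], "linear": [[0,0,0],[0,0,0],[0,0,0]], "turn": [0,0,0]}}

```text
t: 19.5
eef_pos: [451.7, -182.1, 113.4]
tcp_rot: [1.874, 1.571, -1.203]
ft_force: [0.1, 0.5, 0.8]
opening: 0.376
```

```bash
python3 - <<'E'
from h import *
plan((451,-182,113),-86.3);print(env.state()['joints'].round(4))
E
```

```text
t 19.5 tcp [ 451.7 -182.1  113.4] jaw -86.3 j6 0.99 F [0.1 0.5 0.8] op 0.376
 turn total -0.0 rows 1 each -0.0001
 turn total 180.0 rows 22 each 0.0455
  before turn rows 1 each [ 0.0008 -0.0003  0.0014] total [ 0.0008 -0.0003  0.0014]
  after short turn rows 1 each [ 0.0008 -0.0003  0.0014] total [ 0.0008 -0.0003  0.0014]
[-5.1890e-01  4.6460e-01  2.0122e+00 -1.0000e-04  6.6470e-01  9.8770e-01]
```

```bash
python3 - <<'E'
from h import *
a=cams.read_camera('wrist');b=cams.read_camera('side')
b=cv2.resize(b[180:380,170:370],None,fx=2.1,fy=2.1,interpolation=cv2.INTER_CUBIC)
cv2.imwrite('pics/w5.png',np.hstack([a[:,90:470],b])[:, :800])
E
```

```text
(no output)
```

View pics/w5.png

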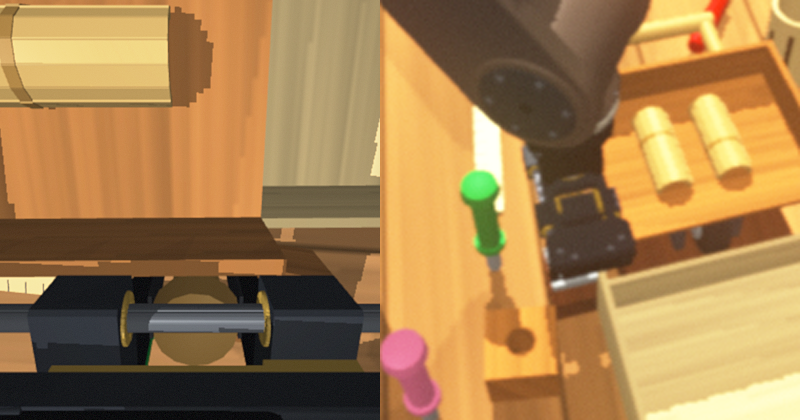

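>>> {"op": "carry_out", "data": {"grip": [-0.4,-0.4,-0.4,-0.4,-0.4], "linear": [[0,0,0],[0,0,0],[0,0,0],[-0.04,0,0],[-0.028,0,0]], "turn": [0,0,0,0,0]}}

```text
t: 20.1
eef_pos: [451.7, -182.0, 147.9]
tcp_rot: [-0.467, 1.57, 2.739]
ft_force: [-0.2, 1.1, 0.2]
opening: 0.687
```

>>> {"op": "carry_out", "data": {"grip": [-0.4,-0.4,1,1,1], "linear": [[0,0,0],[0,0,0],[0,0,0],[0,0,0],[0,0,0]], "turn": [0,0,0,0,0]}}

```text
t: 20.6
eef_pos: [451.6, -182.0, 146.9]
tcp_rot: [-0.506, 1.57, 2.7]
ft_force: [-0.5, -0.4, -0.0]
opening: 0.502
```

>>> {"op": "carry_out", "data": {"grip": [1,1,1,1,1], "linear": [[0,0,0],[0,0,0],[0,0,0],[0,0,0],[0,0,0]], "turn": [0,0,0,0,0]}}

```text
t: 21.1
eef_pos: [451.7, -182.0, 147.3]
tcp_rot: [0.841, 1.571, -2.236]
ft_force: [0.8, 0.5, -0.4]
opening: 0.378
```

```bash
python3 - <<'E'
from h import *
plan((451.7,-182.1,220),-86.3)
E
```

```text
t 21.1 tcp [ 451.7 -182.   147.3] jaw -86.3 j6 0.99 F [ 0.8  0.5 -0.4] op 0.378
 turn total -0.0 rows 1 each -0.0001
 turn total 180.0 rows 22 each 0.0455
  before turn rows 2 each [-0.0727  0.0001 -0.    ] total [-1.453e-01  1.000e-04 -0.000e+00]
  after short turn rows 2 each [-0.0727  0.0001 -0.    ] total [-1.453e-01  1.000e-04 -0.000e+00]
```

>>> {"op": "carry_out", "data": {"grip": [1,1,1,1,1], "linear": [[-0.01,0,0],[-0.02,0,0],[-0.03,0,0],[-0.04,0,0],[-0.05,0,0]], "turn": [0,0,0,0,0]}}

```text
t: 21.6
eef_pos: [451.4, -181.9, 223.5]
tcp_rot: [-0.476, 1.57, 2.73]
ft_force: [0.8, 0.2, -0.8]
opening: 0.38
```

```bash
python3 - <<'E'
from h import *
plan((390.5,-254,222),-86.3)
a=cams.read_camera('wrist');b=cams.read_camera('side')
b=cv2.resize(b[180:380,170:370],None,fx=2.1,fy=2.1,interpolation=cv2.INTER_CUBIC)
cv2.imwrite('pics/w6.png',np.hstack([a[:,90:470],b])[:, :800])
E
```

```text
t 21.6 tcp [ 451.4 -181.9  223.5] jaw -86.3 j6 0.99 F [ 0.8  0.2 -0.8] op 0.38
 turn total -0.0 rows 1 each -0.0001
 turn total 180.0 rows 22 each 0.0455
  before turn rows 2 each [0.0015 0.068  0.0655] total [0.0031 0.1361 0.1309]
  after short turn rows 2 each [0.0015 0.068  0.0655] total [0.0031 0.136  0.1309]
```

View pics/w6.png

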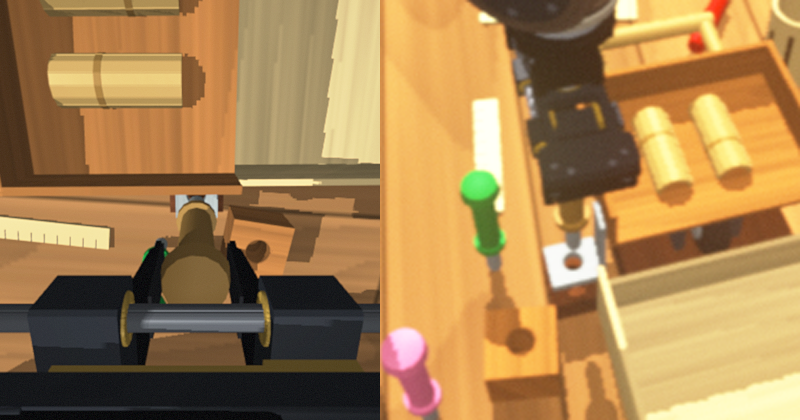

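>>> {"op": "carry_out", "data": {"grip": [1,1,1,1,1], "linear": [[0,0.04,0.04],[0,0.05,0.05],[0,0.046,0.041],[0,0,0],[0,0,0]], "turn": [0,0,0,0,0]}}

```text
t: 22.2
eef_pos: [390.4, -254.3, 222.2]
tcp_rot: [-1.158, 1.571, 2.046]
ft_force: [1.2, 0.5, -1.0]
opening: 0.381
```

>>> {"op": "carry_out", "data": {"grip": [1,1,1,1,1], "linear": [[0.015,0,0],[0.025,0,0],[0.025,0,0],[0,0,0],[0,0,0]], "turn": [0,0,0,0,0]}}

```text
t: 22.7
eef_pos: [391.1, -253.6, 189.7]
tcp_rot: [-0.762, 1.57, 2.445]
ft_force: [0.2, -0.6, -0.8]
opening: 0.377
```

```bash
python3 - <<'E'
from h import *
plan((390.5,-254,147),-86.3)
E
```

```text
t 22.7 tcp [ 391.1 -253.6  189.7] jaw -86.3 j6 0.79 F [ 0.2 -0.6 -0.8] op 0.377
 turn total 0.0 rows 1 each 0.0003
 turn total -180.0 rows 22 each -0.0454
  before turn rows 1 each [0.0854 0.0008 0.0012] total [0.0854 0.0008 0.0012]
  after short turn rows 1 each [0.0854 0.0008 0.0012] total [0.0854 0.0008 0.0012]
```

>>> {"op": "carry_out", "data": {"grip": [1,1,1,1,1], "linear": [[0.02,0,0],[0.025,0,0],[0.025,0,0],[0.014,0,0],[0,0,0]], "turn": [0,0,0,0,0]}}

```text
t: 23.2
eef_pos: [390.5, -253.9, 147.1]
tcp_rot: [-0.726, 1.57, 2.48]
ft_force: [0.8, -0.6, -1.3]
opening: 0.377
```

>>> {"op": "carry_out", "data": {"grip": [1,1,-0.4,-0.4,-0.4], "linear": [[0,0,0],[0,0,0],[0,0,0],[0,0,0],[0,0,0]], "turn": [0,0,0,0,0]}}

```text
t: 23.7
eef_pos: [390.8, -254.2, 148.2]
tcp_rot: [2.262, 1.57, -0.815]
ft_force: [-0.3, -0.5, -0.4]
opening: 0.576
```

```bash
python3 - <<'E'
from h import *
plan((391,-253.5,270),-86.3)
E
```

```text
t 23.7 tcp [ 390.8 -254.2  148.2] jaw -86.3 j6 0.79 F [-0.3 -0.5 -0.4] op 0.576
 turn total -0.0 rows 1 each -0.0001
 turn total 180.0 rows 22 each 0.0455
  before turn rows 3 each [-0.0812 -0.0004 -0.0002] total [-0.2437 -0.0013 -0.0006]
  after short turn rows 3 each [-0.0812 -0.0004 -0.0002] total [-0.2437 -0.0013 -0.0006]
```

>>> {"op": "carry_out", "data": {"grip": [-0.4,-0.4,-0.4,-1,-1], "linear": [[0,0,0],[-0.07,0,0],[-0.08,0,0],[-0.09,0,0],[0,0,0]], "turn": [0,0,0,0,0]}}

```text
t: 24.2
eef_pos: [392.1, -255.2, 272.8]
tcp_rot: [2.356, 1.562, -0.722]
ft_force: [0.7, -0.3, 0.2]
opening: 0.818
```

```bash
python3 - <<'E'
from h import *
plan((571,41,265),-86.3)
cv2.imwrite('pics/s3.png',cams.read_camera('side'))
E
```

```text
t 24.2 tcp [ 392.1 -255.2  272.8] jaw -86.3 j6 0.79 F [ 0.7 -0.3  0.2] op 0.818
 turn total -0.0 rows 1 each -0.0001
 turn total 180.0 rows 22 each 0.0455
  before turn rows 8 each [ 0.0018 -0.071  -0.0494] total [ 0.0145 -0.5682 -0.3952]
  after short turn rows 8 each [ 0.0018 -0.071  -0.0494] total [ 0.0145 -0.5682 -0.3953]
```

>>> {"op": "carry_out", "data": {"grip": [-1,-1,-1,-1,-1], "linear": [[0.0018,-0.071,-0.0494],[0.0018,-0.071,-0.0494],[0.0018,-0.071,-0.0494],[0.0018,-0.071,-0.0494],[0.0018,-0.071,-0.0494]], "turn": [0,0,0,0,0]}}

```text
t: 24.75
eef_pos: [502.8, -67.3, 262.1]
tcp_rot: [-0.245, 1.569, 2.96]
ft_force: [-0.2, -0.4, -0.3]
opening: 0.997
```

>>> {"op": "carry_out", "data": {"grip": [-1,-1,-1,-1,-1], "linear": [[0.0018,-0.071,-0.0494],[0.0018,-0.071,-0.0494],[0.0018,-0.071,-0.0494],[0,0,0],[0,0,0]], "turn": [0,0,0,0,0]}}

```text
t: 25.25
eef_pos: [569.3, 42.7, 259.0]
tcp_rot: [-0.015, 1.568, -3.09]
ft_force: [-0.6, -0.5, -1.2]
opening: 1.004
```

```bash
python3 - <<'E'
from h import *
plan((571,41,125),-86.3)
i=cams.camera_info('wrist');a=cams.read_camera('wrist')
b=cv2.imread('pics/s3.png');b=cv2.resize(b[220:400,150:350],None,fx=1.2,fy=2.33/1)
b=cv2.resize(b,(240,420));cv2.imwrite('pics/w7.png',np.hstack([a,b]))
print('bar',proj('',(571,41,141),i))
np.save('w7.npy',i,allow_pickle=True)
E
```

```text
t 25.2 tcp [569.3  42.7 259. ] jaw -86.2 j6 1.46 F [-0.6 -0.5 -1.2] op 1.004
 turn total 0.1 rows 1 each 0.0005
 turn total -179.9 rows 22 each -0.0454
  before turn rows 3 each [ 0.0893  0.0012 -0.0013] total [ 0.268   0.0036 -0.0039]
  after short turn rows 3 each [ 0.0893  0.0012 -0.0013] total [ 0.268   0.0036 -0.0039]
bar [288.51950498 204.22105319]
```

View pics/w7.png

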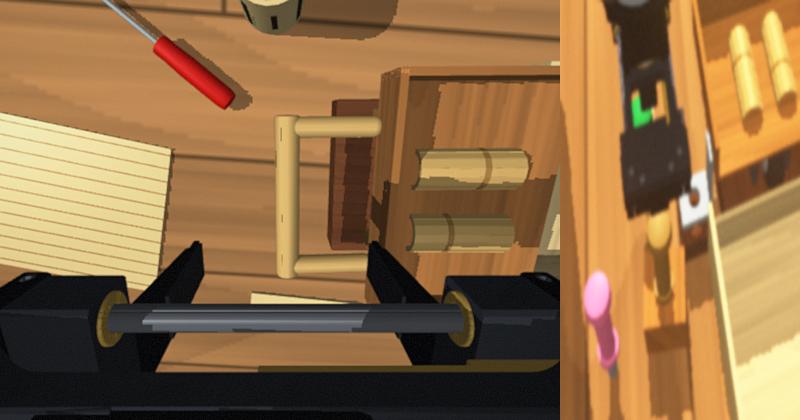

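>>> {"op": "carry_out", "data": {"grip": [-1,-1,-1,-1,-1], "linear": [[0.07,0.0036,-0.005],[0.08,0,0],[0.08,0,0],[0.038,0,0],[0,0,0]], "turn": [0,0,0,0,0]}}

```text
t: 25.8
eef_pos: [570.5, 39.1, 124.1]
tcp_rot: [-0.075, 1.566, 3.129]
ft_force: [-1.2, -0.8, 0.6]
opening: 1.001
```

>>> {"op": "carry_out", "data": {"grip": [1,1,1,1,1], "linear": [[0,0,0],[0,0,0],[0,0,0],[0,0,0],[0,0,0]], "turn": [0,0,0,0,0]}}

```text
t: 26.3
eef_pos: [572.4, 40.4, 127.2]
tcp_rot: [2.924, 1.57, -0.153]
ft_force: [-0.3, 0.6, -0.2]
opening: 0.635
```

>>> {"op": "carry_out", "data": {"grip": [1,1,1,1,1], "linear": [[0,0,0],[0,0,0],[0,0,0],[0,0,0],[0,0,0]], "turn": [0,0,0,0,0]}}

```text
t: 26.8
eef_pos: [572.2, 41.2, 126.6]
tcp_rot: [-1.502, 1.569, 1.704]
ft_force: [0.9, 1.7, -1.7]
opening: 0.222
```

```bash
python3 - <<'E'
from h import *
plan((571,41,125),-86.3)
# arc increments in tool units: ty = along station x, tx = down
P=lambda t:np.array([-215*np.cos(t)+50*np.sin(t),215*np.sin(t)+50*np.cos(t)])
T=np.linspace(0,1.2,21)
for a,b in zip(T,T[1:]):
    d=(P(b)-P(a))/500;print(round(b,2),[round(-d[1],4),round(d[0],4),0])
E
```

```text
t 26.8 tcp [572.2  41.2 126.6] jaw -86.4 j6 1.46 F [ 0.9  1.7 -1.7] op 0.222
 turn total -0.1 rows 1 each -0.0003
 turn total 179.9 rows 22 each 0.0454
  before turn rows 1 each [0.0032 0.0002 0.0024] total [0.0032 0.0002 0.0024]
  after short turn rows 1 each [0.0032 0.0002 0.0024] total [0.0032 0.0002 0.0024]
0.06 [np.float64(-0.0256), np.float64(0.0068), 0]
0.12 [np.float64(-0.0252), np.float64(0.0083), 0]
0.18 [np.float64(-0.0246), np.float64(0.0098), 0]
0.24 [np.float64(-0.024), np.float64(0.0112), 0]
0.3 [np.float64(-0.0233), np.float64(0.0127), 0]
0.36 [np.float64(-0.0225), np.float64(0.014), 0]
0.42 [np.float64(-0.0216), np.float64(0.0154), 0]
0.48 [np.float64(-0.0206), np.float64(0.0166), 0]
0.54 [np.float64(-0.0196), np.float64(0.0178), 0]
0.6 [np.float64(-0.0185), np.float64(0.019), 0]
0.66 [np.float64(-0.0173), np.float64(0.02), 0]
0.72 [np.float64(-0.0161), np.float64(0.021), 0]
0.78 [np.float64(-0.0148), np.float64(0.022), 0]
0.84 [np.float64(-0.0134), np.float64(0.0228), 0]
0.9 [np.float64(-0.012), np.float64(0.0236), 0]
0.96 [np.float64(-0.0106), np.float64(0.0243), 0]
1.02 [np.float64(-0.0091), np.float64(0.0249), 0]
1.08 [np.float64(-0.0076), np.float64(0.0254), 0]
1.14 [np.float64(-0.0061), np.float64(0.0258), 0]
1.2 [np.float64(-0.0045), np.float64(0.0261), 0]
```

>>> {"op": "carry_out", "data": {"grip": [1,1,1,1,1], "linear": [[-0.0256,0.0068,0],[-0.0252,0.0083,0],[-0.0246,0.0098,0],[-0.024,0.0112,0],[-0.0233,0.0127,0]], "turn": [0,0,0,0,0]}}

```text
t: 27.3
eef_pos: [573.8, 18.1, 188.7]
tcp_rot: [-1.696, 1.567, 1.509]
ft_force: [1.1, 14.8, 2.9]
opening: 0.226
```

>>> {"op": "carry_out", "data": {"grip": [1,1,1,1,1], "linear": [[-0.0225,0.014,0],[-0.0216,0.0154,0],[-0.0206,0.0166,0],[-0.0196,0.0178,0],[-0.0185,0.019,0]], "turn": [0,0,0,0,0]}}

```text
t: 27.8
eef_pos: [576.7, -21.3, 242.0]
tcp_rot: [-1.963, 1.563, 1.243]
ft_force: [-4.1, 29.0, 23.0]
opening: 0.222
```

>>> {"op": "carry_out", "data": {"grip": [1,1,1,1,1], "linear": [[-0.0173,0.02,0],[-0.0161,0.021,0],[-0.0148,0.022,0],[-0.0134,0.0228,0],[-0.012,0.0236,0]], "turn": [0,0,0,0,0]}}

```text
t: 28.3
eef_pos: [580.7, -78.5, 278.4]
tcp_rot: [-2.64, 1.566, 0.567]
ft_force: [1.7, 9.1, 9.3]
opening: 0.227
```

>>> {"op": "carry_out", "data": {"grip": [1,1,1,1,1], "linear": [[-0.0106,0.0243,0],[-0.0091,0.0249,0],[-0.0076,0.0254,0],[-0.0061,0.0258,0],[-0.004,0.023,0]], "turn": [0,0,0,0,0]}}

```text
t: 28.8
eef_pos: [584.1, -142.1, 295.3]
tcp_rot: [-2.814, 1.57, 0.392]
ft_force: [0.8, 3.8, 6.0]
opening: 0.225
```

>>> {"op": "carry_out", "data": {"grip": [1,1,1,1,1], "linear": [[0,0,0],[0,0,0],[0,0,0],[0,0,0],[0,0,0]], "turn": [0,0,0,0,0]}}

```text
t: 29.3
eef_pos: [584.1, -142.1, 295.3]
tcp_rot: [2.153, 1.57, -0.924]
ft_force: [0.4, 1.6, 6.3]
opening: 0.224
```

```bash
python3 - <<'E'
from h import *
plan((571,41,125),-86.3)
a=cams.read_camera('side')
b=cams.read_camera('top')
o=np.hstack([a[140:420,150:470],b[100:380,220:500]]);cv2.imwrite('pics/s4.png',cv2.resize(o,(800,373)))
E
```

```text
t 29.3 tcp [ 584.1 -142.1  295.3] jaw -86.3 j6 1.16 F [0.4 1.6 6.3] op 0.224
 turn total -0.0 rows 1 each -0.0001
 turn total 180.0 rows 22 each 0.0454
  before turn rows 6 each [ 0.0567 -0.0612  0.0005] total [ 0.3403 -0.3673  0.0028]
  after short turn rows 6 each [ 0.0567 -0.0612  0.0004] total [ 0.3403 -0.3673  0.0026]
```

View pics/s4.png

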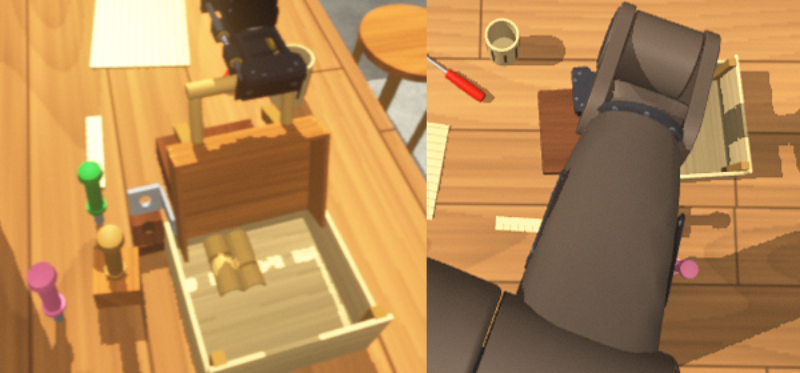

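>>> {"op": "carry_out", "data": {"grip": [1,1,1,1,1], "linear": [[-0.001,0.006,0],[0,0.003,0],[0,0,0],[0.0005,-0.0063,0],[0.0045,-0.0261,0]], "turn": [0,0,0,0,0]}}

```text
t: 29.9
eef_pos: [583.4, -131.2, 293.2]
tcp_rot: [1.69, 1.568, -1.388]
ft_force: [0.4, -3.9, -3.2]
opening: 0.222
```

>>> {"op": "carry_out", "data": {"grip": [1,1,1,1,1], "linear": [[0.0061,-0.0258,0],[0.0076,-0.0254,0],[0.0091,-0.0249,0],[0.0106,-0.0243,0],[0.012,-0.0236,0]], "turn": [0,0,0,0,0]}}

```text
t: 30.4
eef_pos: [579.2, -66.9, 269.6]
tcp_rot: [2.019, 1.571, -1.058]
ft_force: [3.7, -3.2, 1.5]
opening: 0.228
```

>>> {"op": "carry_out", "data": {"grip": [1,1,1,1,1], "linear": [[0.0134,-0.0228,0],[0.0148,-0.022,0],[0.0161,-0.021,0],[0.0173,-0.02,0],[0.0185,-0.019,0]], "turn": [0,0,0,0,0]}}

```text
t: 30.9
eef_pos: [575.8, -14.7, 229.4]
tcp_rot: [0.131, 1.571, -2.946]
ft_force: [2.8, -0.4, 1.6]
opening: 0.226
```

```bash
python3 - <<'E'
from h import *
plan((572.2,41.2,126.6),-86.3)
b=cams.read_camera('side');cv2.imwrite('pics/s5.png',b)
E
```

```text
t 30.9 tcp [575.8 -14.7 229.4] jaw -86.3 j6 1.37 F [ 2.8 -0.4  1.6] op 0.226
 turn total -0.0 rows 1 each -0.0001
 turn total 180.0 rows 22 each 0.0455
  before turn rows 3 each [ 0.0685 -0.0374 -0.    ] total [ 2.055e-01 -1.121e-01 -1.000e-04]
  after short turn rows 3 each [ 0.0685 -0.0374 -0.0001] total [ 2.055e-01 -1.121e-01 -2.000e-04]
```

>>> {"op": "carry_out", "data": {"grip": [1,1,1,1,1], "linear": [[0.0196,-0.0178,0],[0.0206,-0.0166,0],[0.0216,-0.0154,0],[0.0225,-0.014,0],[0.0233,-0.0127,0]], "turn": [0,0,0,0,0]}}

```text
t: 31.45
eef_pos: [573.3, 23.2, 175.3]
tcp_rot: [0.1, 1.571, -2.978]
ft_force: [3.8, -0.1, -0.5]
opening: 0.222
```

>>> {"op": "carry_out", "data": {"grip": [1,1,1,1,1], "linear": [[0.024,-0.0112,0],[0.0246,-0.0098,0],[0.0252,-0.0083,0],[0.0256,-0.0068,0],[0,0,0]], "turn": [0,0,0,0,0]}}

```text
t: 31.95
eef_pos: [571.5, 41.0, 124.7]
tcp_rot: [-0.166, 1.568, 3.04]
ft_force: [0.9, 0.2, -4.5]
opening: 0.224
```

```bash
python3 - <<'E'
from h import *
plan((572.2,41.2,126.6),-86.3)
E
```

```text
t 31.9 tcp [571.5  41.  124.7] jaw -86.3 j6 1.46 F [ 0.9  0.2 -4.5] op 0.224
 turn total -0.0 rows 1 each -0.0
 turn total 180.0 rows 22 each 0.0455
  before turn rows 1 each [-0.0038 -0.0004 -0.0015] total [-0.0038 -0.0004 -0.0015]
  after short turn rows 1 each [-0.0038 -0.0004 -0.0015] total [-0.0038 -0.0004 -0.0015]
```

>>> {"op": "carry_out", "data": {"grip": [1,1,1,-1,-1], "linear": [[0.003,0,0],[0.003,0,0],[0,0,0],[0,0,0],[0,0,0]], "turn": [0,0,0,0,0]}}

```text
t: 32.45
eef_pos: [572.3, 40.3, 124.1]
tcp_rot: [2.666, 1.57, -0.411]
ft_force: [0.7, -1.4, -0.6]
opening: 0.34
```

>>> {"op": "carry_out", "data": {"grip": [-1,-1,-1,-1,-1], "linear": [[0,0,0],[0,0,0],[-0.06,0,0],[-0.09,0,0],[-0.09,0,0]], "turn": [0,0,0,0,0]}}

```text
t: 32.95
eef_pos: [571.9, 40.4, 244.9]
tcp_rot: [0.031, 1.57, -3.047]
ft_force: [0.5, 0.7, -0.4]
opening: 0.758
```

>>> {"op": "carry_out", "data": {"grip": [-1,-1], "linear": [[-0.05,0,0],[0,0,0]], "turn": [0,0]}}

```text
t: 33.15
eef_pos: [573.3, 40.4, 272.5]
tcp_rot: [3.013, 1.564, -0.064]
ft_force: [0.6, 0.8, -0.2]
opening: 0.924
```

```bash
python3 - <<'E'
from h import *
plan((390.8,-254,275),-86.3)
E
```

```text
t 33.1 tcp [573.3  40.4 272.5] jaw -86.3 j6 1.46 F [ 0.6  0.8 -0.2] op 0.924
 turn total -0.0 rows 1 each -0.0001
 turn total 180.0 rows 22 each 0.0454
  before turn rows 8 each [-0.0009  0.0705  0.0503] total [-0.0071  0.5642  0.402 ]
  after short turn rows 8 each [-0.0009  0.0705  0.0503] total [-0.0071  0.5641  0.4023]
```

>>> {"op": "carry_out", "data": {"grip": [-1,-1,-1,-1,-1], "linear": [[-0.0009,0.0705,0.0503],[-0.0009,0.0705,0.0503],[-0.0009,0.0705,0.0503],[-0.0009,0.0705,0.0503],[-0.0009,0.0705,0.0503]], "turn": [0,0,0,0,0]}}

```text
t: 33.65
eef_pos: [456.7, -144.5, 270.1]
tcp_rot: [-0.349, 1.57, 2.858]
ft_force: [0.7, -0.7, 0.3]
opening: 0.999
```

>>> {"op": "carry_out", "data": {"grip": [-1,-1,-1,-1,-1], "linear": [[-0.0009,0.0705,0.0503],[-0.0009,0.0705,0.0503],[-0.0009,0.0705,0.0503],[0,0,0],[0,0,0]], "turn": [0,0,0,0,0]}}

```text
t: 34.15
eef_pos: [389.0, -254.2, 271.6]
tcp_rot: [-0.873, 1.57, 2.33]
ft_force: [0.7, 0.2, -0.1]
opening: 0.998
```

```bash
python3 - <<'E'
from h import *
plan((390.7,-254,147.5),-86.3)
i=cams.camera_info('wrist');a=cams.read_camera('wrist');cv2.imwrite('pics/w8.png',a);np.save('w8.npy',i,allow_pickle=True)
E
```

```text
t 34.1 tcp [ 389.  -254.2  271.6] jaw -86.5 j6 0.79 F [ 0.7  0.2 -0.1] op 0.998
 turn total -0.2 rows 1 each -0.0009
 turn total 179.8 rows 22 each 0.0454
  before turn rows 3 each [ 0.0827  0.     -0.0012] total [ 0.2482  0.     -0.0036]
  after short turn rows 3 each [ 0.0827  0.     -0.0012] total [ 0.2482  0.     -0.0036]
```

View pics/w8.png

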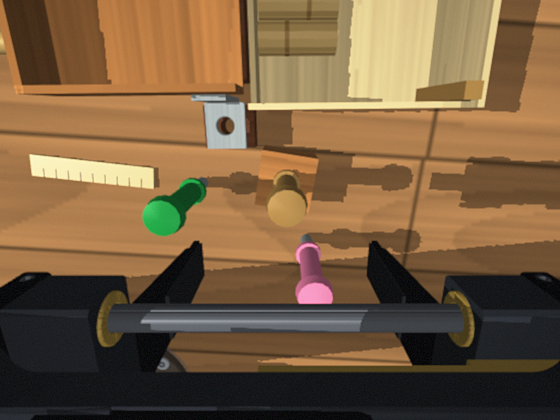

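```bash
python3 - <<'E'
from h import *
i=np.load('w8.npy',allow_pickle=True).item()
print('eye',ray('',226,125.5,56,i),'knob',ray('',287,205,160,i),'collar',ray('',287,179,62,i))
E
```

```text
eye [ 449.57308949 -182.95934727   56.        ] knob [ 392.01020329 -254.36642577  160.        ] collar [ 394.28616431 -254.6673025    62.        ]
```

>>> {"op": "carry_out", "data": {"grip": [-1,-1,-1,-1,-1], "linear": [[0.05,0,-0.0036],[0.08,0,0],[0.07,0,0],[0.048,0,0],[0,0,0]], "turn": [0,0,0,0,0]}}

```text
t: 34.7
eef_pos: [391.0, -251.6, 145.8]
tcp_rot: [-0.784, 1.565, 2.424]
ft_force: [-0.3, -0.1, 1.0]
opening: 1.004
```

>>> {"op": "carry_out", "data": {"grip": [-1,-1,1,1,1], "linear": [[0,0,0],[0,0,0],[0,0,0],[0,0,0],[0,0,0]], "turn": [0,0,0,0,0]}}

```text
t: 35.2
eef_pos: [391.5, -253.8, 148.9]
tcp_rot: [2.314, 1.57, -0.763]
ft_force: [0.9, -0.1, 1.0]
opening: 0.803
```

>>> {"op": "carry_out", "data": {"grip": [1,1,1,1,1], "linear": [[0,0,0],[0,0,0],[0,0,0],[0,0,0],[0,0,0]], "turn": [0,0,0,0,0]}}

```text
t: 35.7
eef_pos: [391.4, -253.7, 148.3]
tcp_rot: [1.032, 1.571, -2.045]
ft_force: [0.6, -0.3, 0.8]
opening: 0.386
```

>>> {"op": "carry_out", "data": {"grip": [1,1,1,1,1], "linear": [[0,0,0],[0,0,0],[0,0,0],[0,0,0],[0,0,0]], "turn": [0,0,0,0,0]}}

```text
t: 36.2
eef_pos: [391.4, -253.7, 148.3]
tcp_rot: [1.858, 1.571, -1.22]
ft_force: [0.5, -0.2, 0.1]
opening: 0.378
```

```bash
python3 - <<'E'
from h import *
plan((390.7,-254,222),-86.3)
E
```

```text
t 36.2 tcp [ 391.4 -253.7  148.3] jaw -86.3 j6 0.79 F [ 0.5 -0.2  0.1] op 0.378
 turn total -0.0 rows 1 each -0.0001
 turn total 180.0 rows 22 each 0.0455
  before turn rows 2 each [-0.0737  0.0002  0.0007] total [-0.1474  0.0005  0.0014]
  after short turn rows 2 each [-0.0737  0.0002  0.0007] total [-0.1474  0.0005  0.0014]
```

>>> {"op": "carry_out", "data": {"grip": [1,1,1,1,1], "linear": [[-0.01,0,0],[-0.03,0,0],[-0.04,0,0],[-0.04,0,0],[-0.03,0,0]], "turn": [0,0,0,0,0]}}

```text
t: 36.7
eef_pos: [391.4, -253.6, 224.7]
tcp_rot: [2.371, 1.57, -0.706]
ft_force: [-0.0, -0.4, -1.3]
opening: 0.375
```

>>> {"op": "carry_out", "data": {"grip": [1,1,1,1,1], "linear": [[0,-0.03,-0.03],[0,-0.04,-0.04],[0,-0.04,-0.04],[0,-0.026,-0.022],[0,0,0]], "turn": [0,0,0,0,0]}}

```text
t: 37.2
eef_pos: [453.6, -180.2, 223.5]
tcp_rot: [-1.865, 1.571, 1.343]
ft_force: [0.3, -0.2, -2.0]
opening: 0.38
```

>>> {"op": "carry_out", "data": {"grip": [1,1,1], "linear": [[0.01,0,0],[0,0,0],[0,0,0]], "turn": [0,0,0]}}

```text
t: 37.5
eef_pos: [452.4, -182.1, 218.1]
tcp_rot: [-0.276, 1.57, 2.929]
ft_force: [-0.0, 0.7, -1.8]
opening: 0.378
```

```bash
python3 - <<'E'
from h import *
plan((452.5,-182.1,202),-86.3)
i=cams.camera_info('wrist');a=cams.read_camera('wrist');cv2.imwrite('pics/w9.png',np.hstack([cv2.resize(a[100:300,200:380],None,fx=2.2,fy=2.2,interpolation=cv2.INTER_CUBIC),cv2.resize(cams.read_camera('side')[220:320,210:300],None,fx=4.4,fy=4.4,interpolation=cv2.INTER_CUBIC)]))
E
```

```text
t 37.5 tcp [ 452.4 -182.1  218.1] jaw -86.4 j6 0.99 F [-0.   0.7 -1.8] op 0.378
 turn total -0.1 rows 1 each -0.0004
 turn total 179.9 rows 22 each 0.0454
  before turn rows 1 each [ 0.0322 -0.0001 -0.0002] total [ 0.0322 -0.0001 -0.0002]
  after short turn rows 1 each [ 0.0322 -0.0001 -0.0002] total [ 0.0322 -0.0001 -0.0002]
```

View pics/w9.png

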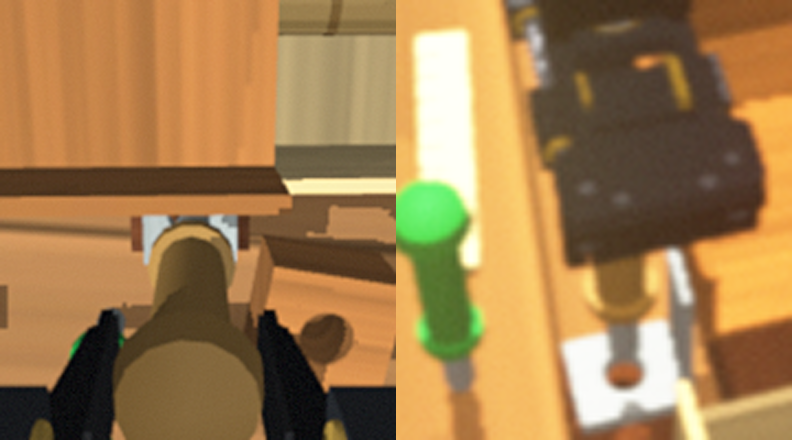

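>>> {"op": "carry_out", "data": {"grip": [1,1,1,1,1], "linear": [[0.015,0,0],[0.015,0,0],[0.008,0,0],[0.008,0,0],[0,0,0]], "turn": [0,0,0,0,0]}}

```text
t: 38.1
eef_pos: [452.7, -181.5, 194.7]
tcp_rot: [-0.515, 1.57, 2.691]
ft_force: [0.0, -0.6, -1.6]
opening: 0.378
```

```bash
python3 - <<'E'
from h import *
plan((452.5,-182.1,150),-86.3);print(env.state()['moment'])
E
```

```text
t 38.1 tcp [ 452.7 -181.5  194.7] jaw -86.3 j6 0.99 F [ 0.  -0.6 -1.6] op 0.378
 turn total -0.0 rows 1 each -0.0001
 turn total 180.0 rows 22 each 0.0455
  before turn rows 1 each [0.0893 0.0013 0.0004] total [0.0893 0.0013 0.0004]
  after short turn rows 1 each [0.0893 0.0013 0.0004] total [0.0893 0.0013 0.0004]
[-0.02195971  0.06881035  0.03138491]
```

Foot is ~4 mm into the eye without contact force. Continue.

>>> {"op": "carry_out", "data": {"grip": [1,1,1,1,1], "linear": [[0.012,0,0],[0.015,0,0],[0.015,0,0],[0.012,0,0],[0,0,0]], "turn": [0,0,0,0,0]}}

```text
t: 38.6
eef_pos: [452.5, -181.4, 167.3]
tcp_rot: [-0.533, 1.569, 2.673]
ft_force: [0.6, -0.6, -1.7]
opening: 0.378
```

>>> {"op": "carry_out", "data": {"grip": [1,1,1,1,1], "linear": [[0.01,0,0],[0.01,0,0],[0.008,0,0],[0.006,0,0],[0,0,0]], "turn": [0,0,0,0,0]}}

```text
t: 39.1
eef_pos: [452.8, -181.5, 150.9]
tcp_rot: [-0.41, 1.57, 2.796]
ft_force: [-0.1, 0.7, -0.7]
opening: 0.374
```

>>> {"op": "carry_out", "data": {"grip": [1,1,1,1], "linear": [[0.002,0,0],[0.002,0,0],[0,0,0],[0,0,0]], "turn": [0,0,0,0]}}

```text
t: 39.5
eef_pos: [452.9, -181.6, 149.3]
tcp_rot: [2.27, 1.571, -0.807]
ft_force: [0.7, -0.4, -2.1]
opening: 0.377
```

>>> {"op": "carry_out", "data": {"grip": [1,1,1,1,1], "linear": [[0.002,0,0],[0.002,0,0],[0.002,0,0],[0,0,0],[0,0,0]], "turn": [0,0,0,0,0]}}

```text
t: 40.0
eef_pos: [454.2, -182.5, 148.7]
tcp_rot: [2.513, 1.565, -0.564]
ft_force: [-2.7, 0.1, 27.4]
opening: 0.379
```

>>> {"op": "carry_out", "data": {"grip": [1,-0.6,-0.6,-0.6,-0.6], "linear": [[-0.003,0,0],[0,0,0],[0,0,0],[0,0,0],[0,0,0]], "turn": [0,0,0,0,0]}}

```text
t: 40.5
eef_pos: [452.8, -181.5, 147.5]
tcp_rot: [-0.452, 1.57, 2.754]
ft_force: [0.1, 0.2, -0.0]
opening: 0.658
```

>>> {"op": "carry_out", "data": {"grip": [-0.6,-0.6,-0.6,-0.6,-0.6], "linear": [[0,0,0],[-0.05,0,0],[-0.09,0,0],[-0.09,0,0],[0,0,0]], "turn": [0,0,0,0,0]}}

```text
t: 41.0
eef_pos: [454.5, -182.4, 267.7]
tcp_rot: [2.555, 1.562, -0.522]
ft_force: [0.0, -0.2, -1.4]
opening: 0.802
```

>>> {"op": "carry_out", "data": {"grip": [-1,-1,-1,-1,-1], "linear": [[0,-0.07,0.02],[0,-0.07,0.02],[0,-0.07,0.02],[0,-0.07,0.02],[0,-0.07,0]], "turn": [0,0,0,0,0]}}

```text
t: 41.5
eef_pos: [400.3, -8.3, 262.3]
tcp_rot: [-0.145, 1.57, 3.06]
ft_force: [-0.0, 0.1, -0.4]
opening: 1.0
```

>>> {"op": "carry_out", "data": {"grip": [-1,-1,-1,-1,-1], "linear": [[0,-0.08,0],[0,-0.08,0],[0,-0.08,0],[0,-0.08,0],[0,0,0]], "turn": [0,0,0,0,0]}}

```text
t: 42.0
eef_pos: [390.7, 153.4, 262.2]
tcp_rot: [-0.599, 1.57, 2.612]
ft_force: [-0.2, 0.2, 0.3]
opening: 0.995
```

```bash
python3 - <<'E'
from h import *
a=cams.read_camera('side');b=cams.read_camera('top')
o=np.hstack([cv2.resize(a[150:410,180:450],(400,385)),cv2.resize(b[90:340,200:480],(400,385))]);cv2.imwrite('pics/s6.png',o)
s=env.state();print(s['t'],s['eef_pos'])
for n,p in(('knob',(450.5,-182.5,160)),): print(proj('side',p),proj('top',p))
E
```

```text
42.1 [391.04741318 150.65375681 262.20118408]
[258.82014605 276.15248518] [372.74185685 239.92306724]
```

View pics/s6.png

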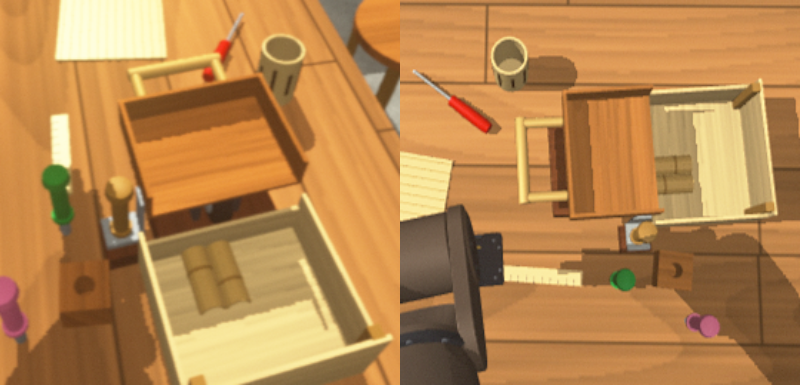

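```bash
python3 -c "
from cell import env
print(env.job_done())"
```

```text
the job is handed in; nothing more can be done
None
```

The job was done in the order asked and handed in at about 42 s; no verdict was reported.

**What I did:** There were two blanks on the mat. I loaded both into the tray, stood the lock pin in the holder, and lifted the handle to the stop at about 1.2 rad. Both blanks slid into the crate. I then lowered the barrow, pressed it down, and pushed the pin back through the eye until its collar pushed back with about 27 N.

**Last checks:**
- The final pictures show both blanks in the crate, the tray empty and level, and the pin upright in the eye. Its knob is at the same image position as at the start, about (261, 277).
- The lantern, screwdriver, rule, and green and pink look-alikes appear where they were. The gripper is open and clear of everything.

**Differences and limits:**
- My first attempt to grip the pin's bamboo shaft closed on the knob instead, so I carried it by the knob both ways.
- The wrist and top cameras disagreed by up to 9 mm on the blanks' positions. This did not affect the grasps.
- The highest wrist force I saw was about 37 N, while tipping, well under 120 N. Forces on the arm or gripper body (40 N limit) are not reported separately, so I could not check those directly.

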